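Pour drainage pebbles through the funnel into the culture jar

TASK

Tip the six stone pebbles out of the small metal scoop into the wide white funnel, so that all of them fall into the narrow glass jar standing under it on the spring balance. Then set the empty scoop back down upright on the bench and let go of it.

Things in the scene. Friction and masses are not known exactly. Their poses are not given: they have to be found in the camera images.
- scoop_mid (a point): Centre of a bare metal open scoop, half-way up (18 mm over its underside), at its balance point: grip it here from above across the two flat side walls, 52 mm apart outside, 36 mm high, from 40 mm before to 40 mm behind the point. x points to the closed end with its 60 mm black rod handle, y across, z up. 150 g; it holds six grey pebbles (oval, 18 x 21 mm, 11 g) on a flat floor 3 mm thick.
- scoop_lip (a point): Middle of the scoop's open pouring lip, 80 mm from scoop_mid along the scoop's -x and 11 mm above its underside (the floor ramps up by 0.2 rad over the last 40 mm; side walls 30 mm high there). It faces roughly towards the robot at the start. Same axes as the scoop. Level, the pebbles stay in; tipped nose-down 45 to 60 degrees they all roll and slide out over this lip.
- funnel_mouth (a point): Centre of the white funnel's open top at rim height, 205 mm over the bench. Rim 136 mm across, cone 43 mm deep, then a 48 mm bore spout ending inside the jar's mouth. Held rigidly on a post (62 mm off the axis at +x) of a white balance housing, 150 x 130 x 40 mm, fixed to the bench. Nothing there rises above the rim. z up.
- jar (a joint): How far the clear glass jar (70 mm across, 112 mm tall, open, right under the funnel) has sunk on the spring balance, in m: 0 when empty, 0.002 more for each pebble in it, 0.012 with all six. There is nothing to operate; it moves by itself under the weight.
Mind the look-alikes: they are no part of the job. Leave any blue, orange or purple look-alike of the part that bears scoop_mid alone.

How it is judged (in metres and radians):
On the way:
1. the scoop is tipped nose-down over the funnel (angle between scoop_mid's own z axis and vertical above 0.5 rad and horizontal distance between scoop_mid and funnel_mouth below 0.15 m and height (world z) of scoop_mid above 0.205 m), for 0.1 s.
At the end, for the whole second after the job is handed in: All six pebbles are in the jar (the balance has sunk more than 11 mm) and the scoop stands upright on the bench: tilt under 10 degrees, its centre less than 28 mm above the bench (value of joint jar above 0.011 m and height (world z) of scoop_mid below 0.028 m and angle between scoop_mid's own z axis and vertical below 0.175 rad); the robot touches nothing.
It also fails if it takes over 67 s, if anything falls off the work surface, if the arm or the gripper's body presses on something with over 40 N, if the wrist force passes 120 N, or if a joint passes its speed limit or range.

ROBOT

A 6-joint arm with a two-finger parallel gripper is mounted at the origin on the work surface. World frame = base frame: x ahead of the robot, y to its left, z up, the work surface at z = 0. Lengths are in m, angles in degrees, forces in N, time in s.
With the tool pointing down it reaches from about 0.275 to 0.775 m from the base axis. Payload 14.6 kg.
Tool frame: the origin (TCP) lies between the finger pads; the fingertips stand 22 mm ahead of it and the grasp point (between the pads) lies 3 mm ahead of it; z points along the fingers, y is the line along which they close (so a half turn about z gives the same grasp; the last joint's range is limited). The gripper opens to 85 mm and grips with 20 to 120 N. Pads are 22 mm wide; open, the fingers measure 114 mm over their backs; the gripper's body (76 mm by 85 mm) begins 54 mm behind the grasp point. The pads swing forward as they close: fully open they stand 13 mm farther back than shut.
Start: joints at [65.586, 15.075, -2.767, 72.158, 0, 81.102], TCP at [0.14, 0.506, 0.253] pointing down, gripper open.
Joint ranges: [-151.79, 151.79], [-50.71, 97.33], [-67.44, 78.34], [-121.81, 120.89], [-77.56, 73.72], [-180, 180]. Speed limits (degrees/s): [108.29, 108.29, 147.25, 159.86, 180, 180].

INTERFACE

Orientations are given as [roll, pitch, yaw] about the fixed x, y, z axes, in that order (R = Rz(yaw) Ry(pitch) Rx(roll)).
In Python, from station import * gives the robot as it stands. Calls block until the motion is done:
- reach(position, orientation): joint-space move of the TCP to a pose.
- servo_line(position, orientation=None, speed=0.15, threshold=None): straight line of the TCP; orientation=None keeps the orientation; speed is the mean speed in m/s. With threshold (N) it stops when the force on the tool has changed by that much, and returns True; else False.
- move_j(angles): joint-space move.
- ungrasp() and grab(f_grip=None): open the fingers fully, or close them until they stop; f_grip is the grip in N (None keeps the last).
- dwell(seconds).
- inverse_kinematics(position, orientation): joint angles nearest the present ones, or None.
- read_camera(name): name is "scene" or "top"; returns a dict with "pixels" (480x640x3 uint8, blue, green, red), "depth" (480x640 float32, m along the optical axis (not along the pixel's ray), 0 where there is no reading), "fx", "fy", "cx", "cy" (pixels), "world_from_camera" (4x4, takes a point from camera to world coordinates). Camera axes: x right, y down, z forward; pixel columns grow to the right and rows downward; lengths in m; the calibration is good to about 2 mm. A picture is of the moment at which its call begins.
A pose or a line that the arm cannot do raises PlanningError and nothing moves.
- finish_job(): hands the job in; it is judged then, once.
Readings, each from a call of its own:
- read_t(): time.
- read_joint_positions(): joint angles.
- read_joint_vel(): joint speeds.
- read_joint_torque(): joint torques, N m.
- read_tcp_pos(): TCP position.
- read_ee_rot(): TCP orientation.
- read_ft_force(): force on the tool from outside, world axes, zero at the start.
- read_wrist_torque(): the same for the moment, N m.
- read_grip_width(): finger opening in m.
- read_gripper_force(): force on a finger pad.
Only numpy, scipy, OpenCV 4.12 (cv2) and the standard library are available. Lean on these libraries where they do the work, as an engineer would, in place of code of your own. Each camera call takes 0.05 s, during which the arm holds its last target. There are 200 camera calls.

## Working session

There is one attempt and no reset: what is moved stays moved. The work goes in short steps, each a Python script; the robot and the scene stay as the last script left them, time stands still between calls to the robot, and variables do not carry over. Pictures are saved under pics/ and viewed, at most 10 in all, crops included, and the job is handed in when it is done.

```bash
mkdir -p pics
python3 - <<'E'
from station import *
import cv2,numpy as np
for n in("scene","top"):
    c=read_camera(n); cv2.imwrite(f"pics/{n}0.png",c["pixels"]); np.savez(f"{n}0.npz",**c)
    print(n,c["fx"],c["cx"],c["cy"],np.round(c["world_from_camera"],3))
E
```

```text
scene 550.8308334858644 322.055147262878 252.26879448232458 [[ 0.832  0.347 -0.432  0.94 ]
 [ 0.554 -0.516  0.653 -0.707]
 [ 0.003 -0.783 -0.622  0.851]
 [ 0.     0.     0.     1.   ]]
top 605.02477772782 311.1757297330982 242.42248529356812 [[-0.026 -0.996  0.088  0.38 ]
 [-0.999  0.024 -0.024  0.071]
 [ 0.022 -0.089 -0.996  1.211]
 [ 0.     0.     0.     1.   ]]
```

View pics/scene0.png

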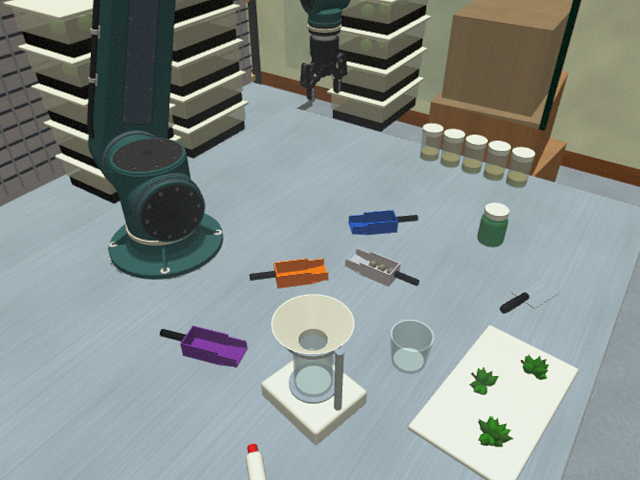

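View pics/top0.png

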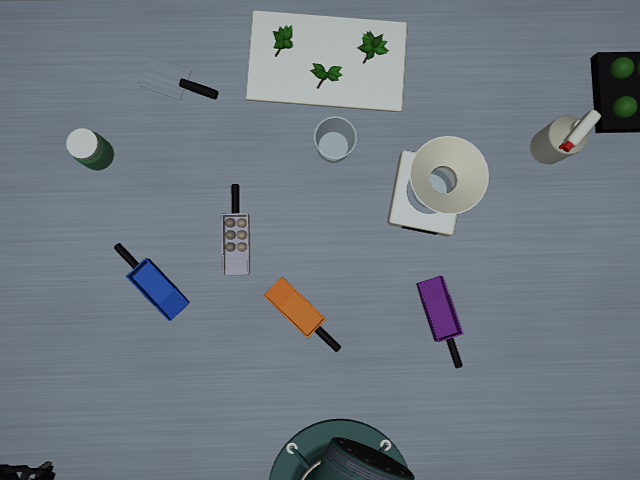

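Candidates in the top image: bare metal scoop with six pebbles at (235,243), blue at (157,288), orange at (297,307) and purple at (440,310). Only the one at (235,243) is bare metal and holds grey pebbles. I'll confirm it in a crop and measure it along with the funnel.

```bash
cat > h.py <<'E'
import numpy as np,cv2
def cloud(c):
    v,u=np.mgrid[:480,:640]; d=c["depth"]
    P=np.stack([(u-c["cx"])/c["fx"]*d,(v-c["cy"])/c["fy"]*d,d],-1)
    T=c["world_from_camera"]; W=P@T[:3,:3].T+T[:3,3]; W[d==0]=np.nan
    return W
E
python3 - <<'E'
from h import *
c=dict(np.load("top0.npz")); W=cloud(c)
im=cv2.resize(c["pixels"][170:290,190:280],None,fx=5,fy=5,interpolation=cv2.INTER_CUBIC); cv2.imwrite("pics/crop.png",im)
S=W[178:282,212:258]; m=S[...,2]>0.004; Z=S[...,2]
print("bench",np.nanmedian(Z[Z<0.004]))
# walls + body
b=np.zeros((480,640),bool); b[178:282,212:258]=m
for lo,hi in((.004,.02),(.02,.045)):
    q=b&(W[...,2]>lo)&(W[...,2]<hi); p=W[q]; print(lo,len(p),p.min(0),p.max(0))
q=b; q[:212]&=True
p=W[b][:,:2]; r=cv2.minAreaRect(p.astype(np.float32)); print("all",r)
v=np.arange(480)[:,None]*np.ones((1,640)); body=b&(v>213); r=cv2.minAreaRect(W[body][:,:2].astype(np.float32)); print("body",r)
for row in range(182,280,6):
    k=np.where(b[row])[0]
    if len(k): print(row,W[row,k[0]].round(3),W[row,k[-1]].round(3))
f=W[125:225,400:500].reshape(-1,3); f=f[f[:,2]>.198]; 
print("funnel",len(f),f.min(0),f.max(0),cv2.minEnclosingCircle(f[:,:2].astype(np.float32)))
# scene camera
s=dict(np.load("scene0.npz")); V=cloud(s)
f=V[290:370,260:365].reshape(-1,3); f=f[f[:,2]>.198]; print("funnel sc",len(f),cv2.minEnclosingCircle(f[:,:2].astype(np.float32)))
g=V[240:292,335:425].reshape(-1,3); g=g[g[:,2]>.006]; print("scoop sc",cv2.minAreaRect(g[:,:2].astype(np.float32)),g[:,2].max())
E
```

```text
bench 0.00037739292674987546
0.004 1118 [0.41412831 0.14832174 0.00400017] [0.6202806  0.23939221 0.01999645]
0.02 716 [0.42679955 0.16371452 0.02002716] [0.60448057 0.21580705 0.04210692]
all ((0.5174993276596069, 0.19360224902629852), (0.09001590311527252, 0.2057979702949524), 89.31755828857422)
body ((0.47962722182273865, 0.19430403411388397), (0.08988693356513977, 0.1295492798089981), 88.97016906738281)
182 [0.613 0.235 0.005] [0.613 0.235 0.005]
188 [0.601 0.229 0.006] [0.598 0.149 0.008]
194 [0.589 0.232 0.004] [0.587 0.173 0.006]
200 [0.576 0.236 0.005] [0.575 0.17  0.005]
206 [0.564 0.234 0.006] [0.563 0.154 0.005]
212 [0.552 0.222 0.004] [0.55  0.16  0.005]
218 [0.536 0.214 0.036] [0.538 0.154 0.006]
224 [0.524 0.215 0.037] [0.525 0.164 0.016]
230 [0.516 0.239 0.004] [0.514 0.151 0.007]
236 [0.504 0.223 0.006] [0.501 0.164 0.016]
242 [0.492 0.233 0.004] [0.489 0.164 0.018]
248 [0.48  0.233 0.007] [0.477 0.164 0.022]
254 [0.465 0.214 0.033] [0.465 0.165 0.015]
260 [0.454 0.214 0.032] [0.453 0.164 0.023]
266 [0.442 0.214 0.033] [0.441 0.164 0.031]
272 [0.432 0.234 0.004] [0.429 0.164 0.027]
278 [0.42  0.216 0.005] [0.419 0.176 0.005]
funnel 1226 [ 0.51075191 -0.25801501  0.19800397] [ 0.64609867 -0.12366257  0.21088645] ((0.5792641639709473, -0.19114306569099426), 0.06865201145410538)
funnel sc 952 ((0.5797802209854126, -0.1890472173690796), 0.0687575414776802)
scoop sc ((0.5152716040611267, 0.19693467020988464), (0.18433958292007446, 0.07959821075201035), 10.755782127380371) 0.03929279457947388
```

View pics/crop.png

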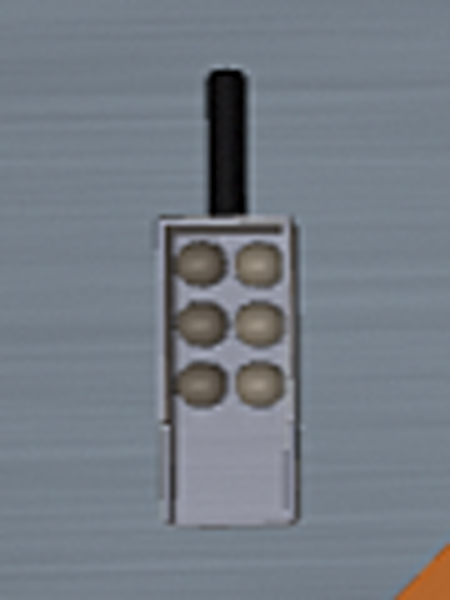

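The crop confirms it: a bare grey metal scoop, six pebbles inside, black handle pointing up in the image (+x) and lip at crop (234,522). Next I compute its pose and check IK for the whole plan.

```bash
cat >> h.py <<'E'
from scipy.spatial.transform import Rotation as Ro
F=np.array([.5795,-.190]); GZ=.009  # TCP above scoop_mid along scoop z
def tool(mid,yaw,tilt,half=0):
    """TCP pose for a scoop_mid position, scoop yaw, nose-down tilt (deg)"""
    Rs=Ro.from_euler('xyz',[0,-tilt,yaw],degrees=True)
    Rt=Rs*Ro.from_euler('x',180,degrees=True)*Ro.from_euler('z',180*half,degrees=True)
    return (np.array(mid)+Rs.apply([0,0,GZ])).tolist(),Rt.as_euler('xyz',degrees=True).tolist()
def mid_from_lip(lip,yaw,tilt):
    return np.array(lip)+Ro.from_euler('xyz',[0,-tilt,yaw],degrees=True).apply([.08,0,.007])
def ray(c,u,v,z):
    T=c["world_from_camera"]; d=T[:3,:3]@[(u-c["cx"])/c["fx"],(v-c["cy"])/c["fy"],1]
    return T[:3,3]+d*(z-T[2,3])/d[2]
E
python3 - <<'E'
from h import *; from station import *
c=dict(np.load("top0.npz"))
for n,x,y,z in(("lip",234,522,.011),("lipL",170,522,.011),("lipR",297,522,.011),("endL",160,217,.036),("endR",296,217,.036),("htop",226,217,.03),("htip",226,70,.025)):
    print(n,ray(c,x/5-.4+190,y/5-.4+170,z).round(4))
b=cloud(c); v=np.arange(480)[:,None]*np.ones((1,640)); u=np.arange(640)[None]*np.ones((480,1))
for nm,lo,hi in(("L",219,227),("R",244,252)):
    m=(v>216)&(v<270)&(u>lo)&(u<hi)&(b[...,2]>.025); p=b[m]; print(nm,len(p),np.median(p,0).round(4),np.degrees(np.polyfit(p[:,0],p[:,1],1)[0]))
for half in(0,1):
    for yaw in(0,-17):
      for mid,t in(((.508,.19,.018),0),((.508,.19,.28),0),((mid_from_lip([.595,-.19,.225],yaw,0)),0),(mid_from_lip([.595,-.19,.225],yaw,60),60)):
        q=inverse_kinematics(*tool(mid,yaw,t,half)); print(half,yaw,t,None if q is None else np.round(q,0))
E
```

```text
lip [0.4267 0.1907 0.011 ]
lipL [0.4274 0.2159 0.011 ]
lipR [0.4261 0.1658 0.011 ]
endL [0.5455 0.2151 0.036 ]
endR [0.5442 0.1622 0.036 ]
htop [0.5457 0.19   0.03  ]
htip [0.6051 0.1896 0.025 ]
L 93 [0.4927 0.2142 0.0352] -0.4069575445617537
R 98 [0.4894 0.1655 0.0354] -0.20307308367626528
0 0 0 [  12.   26.  -23.   40.    0. -168.]
0 0 0 [  12.   16.    5.   78.    0. -168.]
0 0 0 [-22.  34.  26.  82.   0. 158.]
0 0 60 [-37.   2. -43.  -9.  31. 160.]
0 -17 0 [  12.   26.  -23.   40.    0. -151.]
0 -17 0 [  12.   16.    5.   78.    0. -151.]
0 -17 0 [-24.  34.  27.  83.   0. 173.]
0 -17 60 [-29.   1. -46. -16.  10. 174.]
1 0 0 [ 12.  26. -23.  40.   0.  12.]
1 0 0 [12. 16.  5. 78.  0. 12.]
1 0 0 [-22.  34.  26.  82.   0. -22.]
1 0 60 [-37.   2. -43.  -9.  31. -20.]
1 -17 0 [ 12.  26. -23.  40.   0.  29.]
1 -17 0 [12. 16.  5. 78.  0. 29.]
1 -17 0 [-24.  34.  27.  83.   0.  -7.]
1 -17 60 [-29.   1. -46. -16.  10.  -6.]
```

Scoop_mid is at about (0.506, 0.190), yaw about -0.4°. I'll grasp it and lift.

Run:
```python
from h import *; from station import *
Y=-0.4
reach(*tool((.506,.190,.12),Y,0,1))
print(servo_line(tool((.506,.190,.018),Y,0,1)[0],speed=.1,threshold=15), read_tcp_pos())
grab(60); print("w",read_grip_width(),read_gripper_force(),read_ft_force())
servo_line(tool((.506,.190,.10),Y,0,1)[0],speed=.08)
print("w",read_grip_width(),read_ft_force(),read_t())
cv2.imwrite("pics/lift.png",read_camera("scene")["pixels"][100:400,150:500])
```

```text
False [0.5063258  0.19010718 0.02750657]
w 0.051303175786653984 63.18876028060913 [-1.97540177  0.82401448  8.30858273]
w 0.0511227620852675 [ 0.4359309  -0.80882074 -1.60593091] 4.675
```

View pics/lift.png

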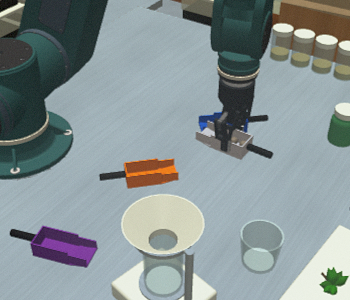

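The picture shows the scoop held level at crop (225,138), pebbles still in it, clear of the bench and the blue one. Now I carry it over and tip about the lip.

Run:
```python
from h import *; from station import *
Y=-0.4; L=[F[0]+.02,F[1],.228]
p=read_tcp_pos(); servo_line([p[0],p[1],.30],speed=.15)
m=mid_from_lip(L,Y,0)
servo_line(tool((m[0],m[1],.291),Y,0,1)[0],speed=.15)
servo_line(tool(m,Y,0,1)[0],speed=.1)
for t in (15,30,40,50,58):
    servo_line(*tool(mid_from_lip(L,Y,t),Y,t,1),speed=.05)
    print(t,read_t(),np.round(read_ft_force(),2))
dwell(1)
c=read_camera("scene"); cv2.imwrite("pics/pour.png",cv2.resize(c["pixels"][170:430,190:470],None,fx=2,fy=2)); print(read_grip_width())
```

```text
15 10.375 [ 0.06 -0.46 -2.47]
30 10.95 [ 0.6   0.03 -2.68]
40 11.3833 [-1.    0.04 -2.49]
50 11.8167 [ 0.95 -0.05 -1.87]
58 12.2083 [-0.52  0.58 -0.56]
0.05094833045681946
```

View pics/pour.png

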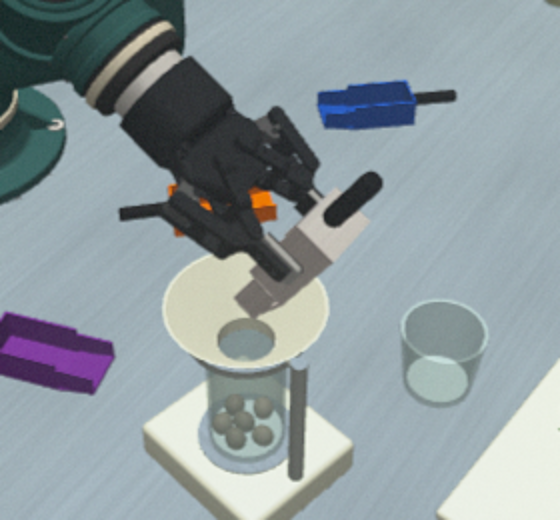

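The jar shows six pebbles, around crop (222–262, 404–438), and none are left on the funnel. I tilt back, return the scoop to its old place and release it.

Run:
```python
from h import *; from station import *
Y=-0.4; L=[F[0]+.02,F[1],.235]
for t in (30,0): servo_line(*tool(mid_from_lip(L,Y,t),Y,t,1),speed=.06)
p=read_tcp_pos(); servo_line([p[0],p[1],.30],speed=.12)
servo_line(tool((.506,.190,.291),Y,0,1)[0],speed=.2)
servo_line(tool((.506,.190,.045),Y,0,1)[0],speed=.15)
print(servo_line(tool((.506,.190,.0185),Y,0,1)[0],speed=.03,threshold=8),read_tcp_pos(),read_ft_force())
ungrasp(); dwell(.3)
servo_line(tool((.506,.190,.15),Y,0,1)[0],speed=.1)
reach(*tool((.40,.35,.28),Y,0,1)); dwell(.5)
s=read_camera("scene"); t=read_camera("top"); np.savez("top1.npz",**t)
W=cloud(t); b=W[216:270,215:256]; print("ztop L/R",[np.round(np.median(q[q[:,2]>.025],0),4) for q in (b[:,3:13].reshape(-1,3),b[:,28:38].reshape(-1,3))])
a=cv2.resize(s["pixels"][200:420,220:470],None,fx=1.6,fy=1.6); d=cv2.resize(t["pixels"][110:290,190:510],None,fx=1.24,fy=1.24)
h=max(a.shape[0],d.shape[0]); pad=lambda i:cv2.copyMakeBorder(i,0,h-i.shape[0],0,0,cv2.BORDER_CONSTANT)
o=np.hstack([pad(a),pad(d)]); cv2.imwrite("pics/end.png",o); print(o.shape,read_t(),read_ft_force())
```

```text
True [0.50572634 0.18995345 0.02760249] [-0.77773829 -0.12216706  7.16683568]
ztop L/R [array([0.4886, 0.2125, 0.0328]), array([0.4868, 0.1639, 0.0343])]
(352, 797, 3) 24.3083 [-0.70973071 -0.31947509  0.12349126]
```

View pics/end.png

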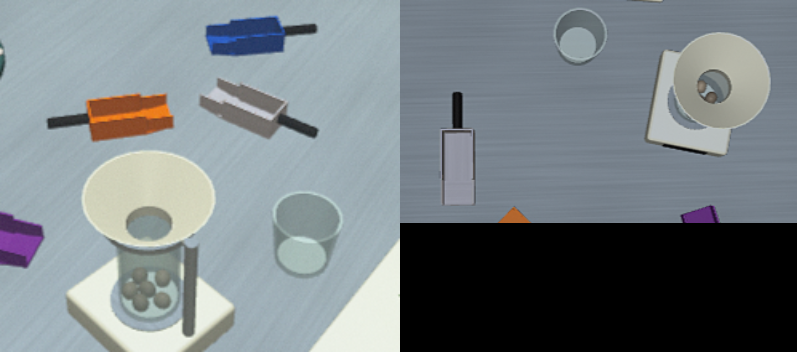

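The scoop is empty and stands upright (left view at (245,107), right view at (458,165)). Six pebbles sit in the jar around (148,288), and the gripper is clear. Handing in.

```bash
python3 -c "
from station import *
print(finish_job())"
```

```text
the job is handed in; nothing more can be done
None
```

All six pebbles are in the jar, the empty scoop is back upright on the bench and released, and I handed the job in at about 24 s; the hand-in returned no verdict, so this rests on the final camera images.

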